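Set out the objectives for fitting to the turret

ROBOT

A 6-joint arm with a two-finger parallel gripper is mounted at the origin on the work surface. World frame = base frame: x ahead of the robot, y to its left, z up, the work surface at z = 0. Lengths are in m, angles in rad, forces in N, time in s.
With the tool pointing down it reaches from about 0.425 to 0.95 m from the base axis. Payload 3.5 kg.
Tool frame: the origin (TCP) lies at the very end of the fingers, on their centre line; the grasp point (between the pads) lies 19 mm behind it (ctrl.grip_point_offset is the distance from the TCP to the grasp point, in m); z points along the fingers, y is the line along which they close (so a half turn about z gives the same grasp; the last joint's range is limited). The gripper opens to 85 mm and grips with 20 to 120 N. Pads are 22 mm wide; open, the fingers measure 114 mm over their backs; the gripper's body (76 mm by 85 mm) begins 54 mm behind the grasp point. The pads swing forward as they close: fully open they stand 13 mm farther back than shut.
Start: joints at [-1.394, 0.286, 1.577, -0, 1.279, -0.15], TCP at [0.217, -0.639, 0.231] pointing down, gripper open.
Joint ranges: [-2.77, 2.77], [-0.9, 2.22], [0.21, 2.48], [-1.53, 4.67], [0.24, 2.81], [-2.84, 2.84]. Speed limits (rad/s): [2.79, 2.79, 3.14, 3.14, 3.14, 3.14].

INTERFACE

Orientations are given as a unit quaternion [x, y, z, w].
In Python, from plant import ctrl gives the robot as it stands. The module is installed in compiled form; this text tells all that it offers.
- The arm moves only by the shell command python3 -m pendant 'ROWS' [OPENING] [FORCE]. ROWS is JSON, a list of rows, each an object of numbers: "dx", "dy", "dz": the shift along the tool's x, y, z in cm; "twist": the turn about the tool's z in degrees. A call has 1 to 10 rows; each row is the pose to reach, as a shift and turn from the pose commanded when the call began, along the tool's axes at that moment; what a row does not reach only later rows make up. A row lasts 1/8 s, in which the tool goes at most 62.5 mm and 10.7 degrees, less where a joint would pass 70% of its speed; a pose out of reach is approached as far as the arm can. A call with a gripper value outside its range is refused whole. OPENING is the opening in per cent of the stroke, from 0 (shut) to 100 (fully open), set as the call begins (- or left out, the last holds). The fingers move at their own pace and stop on an object; FORCE is the grip in N (left out, the last holds). Time passes only in rows, so rows that repeat a pose let the fingers close. It gives the time, the measured TCP pose, the force, the opening and the grip force at its end, in the units of the state.
- ctrl.get_state(): the state, without advancing time (a new reading comes with each control period).
- ctrl.read_camera(name): name is "scene" or "side" or "wrist"; returns a dict with "img" (480x640x3 uint8, red, green, blue), "depth" (480x640 float32, m along the optical axis (not along the pixel's ray), 0 where there is no reading), "camera_matrix" (3x3 intrinsics, pixels), "xyz" and "rotation" of the camera in the world; the wrist camera has in their place "tool_from_camera" (4x4, takes a point from camera to tool coordinates, whose origin is the TCP and whose axes are the flange's). Camera axes: x right, y up, looking along -z (the intrinsics and any distortion apply to the point x, -y, -z); pixel columns grow to the right and rows downward; lengths in m; the calibration is good to about 2 mm. A picture is of the moment at which its call begins: read the wrist's pose just before it.
- ctrl.sign_off(): hands the job in; it is judged then, once.
The state is a dict: "time": time; "qpos": joint angles; "dq": joint speeds; "joint_efforts": joint torques, N m; "eef_pos": TCP position; "tcp_rot": TCP orientation; "contact_force": force on the tool from outside, world axes, zero at the start; "wrist_torque": the same for the moment, N m; "opening": opening from 0.0 (shut) to 1.0 (fully open); "finger_force": force on a finger pad.
Only numpy, scipy, OpenCV 4.12 (cv2) and the standard library are available. Lean on these libraries where they do the work, as an engineer would, in place of code of your own. Each camera call takes 0.05 s, during which the arm holds its last target. There are 200 camera calls.

TASK

Set the three objectives out ready for fitting to the turret: stand each upright in the middle of its own case base, in order of length, the shortest on the base farthest to the robot's left, the medium one on the base between, the longest on the base to the right. The immersion oil belongs with the longest: stand its bottle upright on the mat straight behind that base (on the far side from the robot), about 75 mm from its centre to the centre of the base. Set the objectives down, never drop or topple them, and leave the closed lens jar, the blower and the covered dish where they are.

Things in the scene. Friction and masses are not known exactly. Their poses are not given: they have to be found in the camera images.
- obj_short_mid (a point): microscope objective, the shortest, stubby with a wide flat nose; 42 mm tall in all, standing on its thread (25 mm diameter, 5 mm high) with the front lens up, z axis up. Round all about, barrel 30 mm in diameter from 10 to 36 mm above its underside. Starts on the bench (z = 0). This point is its centre, 21 mm above the underside
- obj_medium_mid (a point): microscope objective, the middle one, barrel narrowing to a 16 mm nose; 55 mm tall in all, standing on its thread (25 mm diameter, 5 mm high) with the front lens up, z axis up. Round all about, barrel 29 mm in diameter from 11 to 39 mm above its underside. Starts on the bench (z = 0). This point is its centre, 27.5 mm above the underside
- obj_long_mid (a point): microscope objective, the longest, barrel narrowing in steps to a slender 10 mm nose; this is the oil-immersion lens; 68 mm tall in all, standing on its thread (25 mm diameter, 5 mm high) with the front lens up, z axis up. Round all about, barrel 32 mm in diameter from 13 to 46 mm above its underside. Starts on the bench (z = 0). This point is its centre, 34 mm above the underside
- oil_mid (a point): small amber immersion-oil bottle with pale label and black cap, 32 mm in diameter up to 46 mm, 72 mm tall with its cap and nozzle, upright, z axis up. Starts on the bench (z = 0). This point is on its axis, 36 mm above the underside
- case_1: one of three alike empty case bases (feet of screw-top lens cases): black disc 60 mm across, 5 mm high, with a grey 50 mm collar, 10 mm high in all, flat pale foam top. Fixed. Origin at the centre of its underside, on the 3 mm grey mat (its top is 13 mm above the bench); axes as the world's (x away from the robot, y to its left). The three are 85 mm or more apart in y; their order changes
- case_2: one of three alike empty case bases (feet of screw-top lens cases): black disc 60 mm across, 5 mm high, with a grey 50 mm collar, 10 mm high in all, flat pale foam top. Fixed. Origin at the centre of its underside, on the 3 mm grey mat (its top is 13 mm above the bench); axes as the world's (x away from the robot, y to its left). The three are 85 mm or more apart in y; their order changes
- case_3: one of three alike empty case bases (feet of screw-top lens cases): black disc 60 mm across, 5 mm high, with a grey 50 mm collar, 10 mm high in all, flat pale foam top. Fixed. Origin at the centre of its underside, on the 3 mm grey mat (its top is 13 mm above the bench); axes as the world's (x away from the robot, y to its left). The three are 85 mm or more apart in y; their order changes
- jar: bystander, loose: closed lens case with clear cover and an objective inside, 60 mm in diameter, 93 mm tall; origin at the centre of its underside
- blower: bystander, loose: black rubber dust blower standing nozzle up, 54 mm in diameter, 115 mm tall; origin at the centre of its underside
- dish: bystander, loose: covered round culture dish, 63 mm in diameter, 15 mm tall; origin at the centre of its underside

How it is judged:
By the outcome, as a careful person would: the job done as asked, in the order asked, and still so for the second after the job is handed in, with the robot touching nothing.
It also fails if it takes over 88 s, if anything falls off the work surface, if the arm or the gripper's body presses on something with over 40 N, if the wrist force passes 120 N, or if a joint passes its speed limit or range.

## Working session

There is one attempt and no reset: what is moved stays moved. The work goes in short steps, Python scripts to look and compute and a shell command to move; the robot and the scene stay as the last step left them, time stands still between calls to the robot, and variables do not carry over. Pictures are saved under pics/ and viewed, at most 14 in all, crops included, and the job is handed in when it is done.

```bash
mkdir -p pics; ls; python3 - <<'E'
from plant import ctrl
import cv2,numpy as np
s=ctrl.get_state();print(s['eef_pos'],s['tcp_rot'],s['time'],s['opening'])
for n in ['scene','side']:
    c=ctrl.read_camera(n);cv2.imwrite(f'pics/{n}0.png',c['img'][:,:,::-1]);print(n,c['xyz'],c['rotation'],c['camera_matrix'],[k for k in c]);np.savez(f'{n}0.npz',**{k:c[k] for k in ['img','depth','camera_matrix','xyz','rotation']})
E
```

```text
pics
[ 0.21658175 -0.63860668  0.22995378] [ 9.86680929e-01  1.62663300e-01 -1.86920841e-05 -1.18127200e-03] 0.0 0.9987037221321674
scene [1.33801153 0.33269016 0.82771622] [0.2246658  0.34682469 0.75022316 0.51614254] [[578.71043368   0.         318.4515217 ]
 [  0.         578.71043368 246.58422928]
 [  0.           0.           1.        ]] ['img', 'depth', 'camera_matrix', 'xyz', 'rotation']
side [-0.0585955   0.57261924  0.72929026] [-0.1650614   0.38702865  0.83509157 -0.35438062] [[617.18061253   0.         309.31431793]
 [  0.         617.18061253 245.07364216]
 [  0.           0.           1.        ]] ['img', 'depth', 'camera_matrix', 'xyz', 'rotation']
```

View pics/scene0.png

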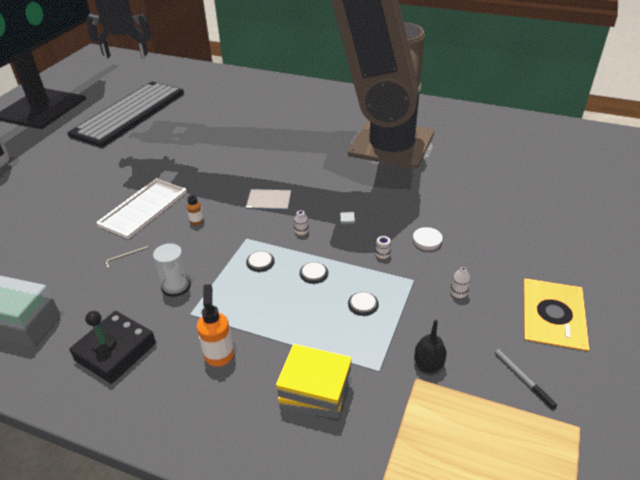

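View pics/side0.png

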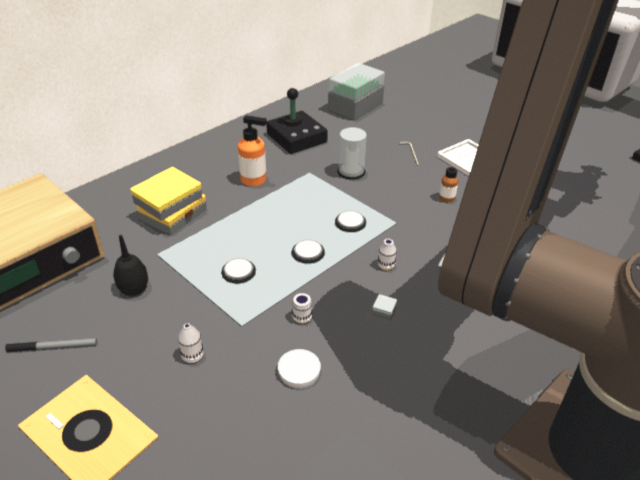

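The scene view shows the bases at about (260,260), (313,271) and (363,302). The objectives are at (301,223), (383,247, wide nose, so the short one) and (461,283), and the oil at (195,210). The dish (427,239), jar (172,270) and blower (430,355) are clear as well. Next I fit circles to the depth points from both views.

```bash
cat > h.py <<'E'
import numpy as np
from scipy.spatial.transform import Rotation as R
from scipy.optimize import least_squares
def cloud(n):
    c=np.load(n); d=c['depth'];K=c['camera_matrix'];v,u=np.mgrid[:480,:640]
    p=np.stack([(u-K[0,2])/K[0,0]*d,-(v-K[1,2])/K[1,1]*d,-d],-1)
    w=p@R.from_quat(c['rotation']).as_matrix().T+c['xyz']; w[d==0]=np.nan
    return w
def circ(p,r):
    f=least_squares(lambda a:np.hypot(p[:,0]-a[0],p[:,1]-a[1])-r,p[:,:2].mean(0),loss='soft_l1',f_scale=.002)
    return f.x,np.sqrt(np.median(f.fun**2))
E
python3 - <<'E'
from h import *
W={n:cloud(n+'0.npz') for n in('scene','side')}
px={'A':((301,223),(387,255)),'B':((383,247),(302,308)),'C':((461,283),(191,343)),'oil':((195,210),(449,187)),
'case_r':((260,260),(350,220)),'case_m':((313,271),(308,250)),'case_l':((363,302),(239,269)),'jar':((172,270),(352,155)),'blower':((430,355),(130,272)),'dish':((427,239),(299,368))}
for k,(a,b) in px.items():
  for n,(u,v) in zip(W,(a,b)):
    h=24;w=W[n][max(v-h-6,0):v+h,u-h:u+h].reshape(-1,3);w=w[np.isfinite(w[:,2])]
    c0=W[n][v,u]
    near=w[np.hypot(*(w[:,:2]-c0[:2]).T)<.045]
    lo=.0085 if 'case' in k else .006
    p=near[near[:,2]>lo]
    band=p[(p[:,2]>.016)&(p[:,2]<.036)]
    o=circ(band,.015 if k!='oil' else .016) if len(band)>20 and k in('A','B','C','oil') else None
    ext=[(p[:,i].min()+p[:,i].max())/2 for i in(0,1)] if len(p) else None
    print(k,n,len(p),'mid',np.round(ext,4),'mean',p.mean(0).round(4),'ztop',np.percentile(p[:,2],99).round(4),'circ',o, 'bench',np.median(near[:,2][near[:,2]<.006]).round(4))
E
```

```text
A scene 269 mid [ 0.4336 -0.0834] mean [ 0.4383 -0.0809  0.0327] ztop 0.057 circ (array([ 0.42968252, -0.08530462]), np.float64(0.0009434019561505963)) bench 0.0
A side 439 mid [ 0.4275 -0.0803] mean [ 0.4239 -0.0771  0.0322] ztop 0.0551 circ (array([ 0.42950926, -0.08485848]), np.float64(0.000789131707849478)) bench -0.0014
B scene 293 mid [0.4447 0.108 ] mean [0.4501 0.1094 0.0294] ztop 0.0454 circ (array([0.44249718, 0.10739945]), np.float64(0.000821597553775746)) bench 0.0001
B side 483 mid [0.4393 0.1098] mean [0.436  0.1133 0.0295] ztop 0.0431 circ (array([0.44155706, 0.1079448 ]), np.float64(0.0005958914274729009)) bench -0.0014
C scene 450 mid [0.5078 0.2804] mean [0.5102 0.2812 0.0386] ztop 0.0694 circ (array([0.5012574 , 0.28066687]), np.float64(0.0009388723626622121)) bench 0.0003
C side 737 mid [0.4948 0.2824] mean [0.4902 0.2859 0.0382] ztop 0.0673 circ (array([0.49781827, 0.28174039]), np.float64(0.0006468477020514375)) bench -0.0013
oil scene 359 mid [ 0.4824 -0.3239] mean [ 0.486  -0.3208  0.0401] ztop 0.0707 circ (array([ 0.47813761, -0.32633738]), np.float64(0.00113
[... 711 characters left out ...]

case_l side 490 mid [0.5919 0.1166] mean [0.5923 0.1165 0.0116] ztop 0.0145 circ None bench 0.0017
jar scene 1291 mid [ 0.68   -0.2554] mean [ 0.689  -0.2471  0.0619] ztop 0.0955 circ None bench 0.0011
jar side 1168 mid [ 0.672 -0.254] mean [ 0.6633 -0.2442  0.0584] ztop 0.0938 circ None bench 0.0003
blower scene 1035 mid [0.6969 0.2656] mean [0.7035 0.267  0.0501] ztop 0.1023 circ None bench 0.0002
blower side 1195 mid [0.6824 0.2666] mean [0.6749 0.2721 0.0469] ztop 0.0989 circ None bench -0.001
dish scene 497 mid [0.3669 0.1854] mean [0.3712 0.1861 0.0146] ztop 0.0189 circ None bench 0.0002
dish side 1246 mid [0.3647 0.1867] mean [0.3631 0.1883 0.0133] ztop 0.0167 circ None bench -0.0011
```

```bash
python3 -m pendant '[{"dx":4.4,"dy":-3.6,"twist":2},{"dx":8.9,"dy":-7.2,"twist":5},{"dx":13.3,"dy":-10.9,"twist":7},{"dx":17.8,"dy":-14.5,"twist":9.4},{"dx":22.2,"dy":-18.1,"twist":12},{"dx":26.6,"dy":-21.7,"twist":14},{"dx":31,"dy":-25.4,"twist":16},{"dx":35.5,"dy":-29,"twist":18.7},{"dx":35.5,"dy":-29,"twist":18.7},{"dx":35.5,"dy":-29,"twist":18.7}]' 100 30
python3 -c "
from plant import ctrl
s=ctrl.get_state();print(s['tcp_rot'],s['qpos'])"
```

```text
[ 9.86679288e-01  1.62674069e-01 -1.55606219e-05 -1.06306789e-03] [-1.39401552e+00  2.87113570e-01  1.57799852e+00 -2.78875448e-06
  1.27860693e+00 -1.50019011e-01]$[0]: bad value
```

```bash
python3 -m pendant '[{"dx":4.4,"dy":-3.6,"dz":0,"twist":2},{"dx":8.9,"dy":-7.2,"dz":0,"twist":5},{"dx":13.3,"dy":-10.9,"dz":0,"twist":7},{"dx":17.8,"dy":-14.5,"dz":0,"twist":9.4},{"dx":22.2,"dy":-18.1,"dz":0,"twist":12},{"dx":26.6,"dy":-21.7,"dz":0,"twist":14},{"dx":31,"dy":-25.4,"dz":0,"twist":16},{"dx":35.5,"dy":-29,"dz":0,"twist":18.7},{"dx":35.5,"dy":-29,"dz":0,"twist":18.7},{"dx":35.5,"dy":-29,"dz":0,"twist":18.7}]' 100 30
python3 -c "
from plant import ctrl
s=ctrl.get_state();print(s['tcp_rot'],s['qpos'])"
```

```text
time: 1.35
eef_pos: [0.4595, -0.2507, 0.231]
tcp_rot: [1.0, 0.001, -0.0, 0.0]
contact_force: [-0.3, 0.2, 1.2]
opening: 1.005
finger_force: 0.0
[ 9.99999698e-01  6.68848114e-04 -3.93843068e-04  3.32242428e-05] [-6.93152059e-01 -4.97833988e-02  1.94587150e+00 -5.85389175e-04
  1.24606769e+00  8.76493497e-01]
```

```bash
python3 -m pendant '[{"dx":-0.3,"dy":-6,"dz":0,"twist":0},{"dx":-0.6,"dy":-12,"dz":0,"twist":0},{"dx":-0.9,"dy":-18,"dz":1.5,"twist":0},{"dx":-1.2,"dy":-24,"dz":4,"twist":0},{"dx":-1.5,"dy":-30,"dz":7,"twist":0},{"dx":-1.8,"dy":-35.8,"dz":9,"twist":0},{"dx":-1.8,"dy":-35.8,"dz":9,"twist":0},{"dx":-1.8,"dy":-35.8,"dz":9,"twist":0}]'
cat > look.py <<'E'
import sys,cv2
from plant import ctrl
from h import *
s=ctrl.get_state();c=ctrl.read_camera('wrist');name=sys.argv[1]
cv2.imwrite(f'pics/{name}.png',c['img'][:,:,::-1])
T=c['tool_from_camera'];K=c['camera_matrix'];d=c['depth'];v,u=np.mgrid[:480,:640]
p=np.stack([(u-K[0,2])/K[0,0]*d,-(v-K[1,2])/K[1,1]*d,-d],-1)@T[:3,:3].T+T[:3,3]
w=p@R.from_quat(s['tcp_rot']).as_matrix().T+s['eef_pos'];w[d==0]=np.nan
np.savez(name+'.npz',w=w,img=c['img'],d=d)
print('tcp',s['eef_pos'].round(4),'cam',T[:3,3].round(3))
# args: x y zlo zhi r
x,y,lo,hi,r=map(float,sys.argv[2:7])
f=w.reshape(-1,3);n=f[np.hypot(f[:,0]-x,f[:,1]-y)<.045]
b=n[(n[:,2]>lo)&(n[:,2]<hi)]
print(len(n),len(b),'ztop',np.percentile(n[:,2],99).round(4) if len(n) else 0,'bench',np.percentile(n[:,2],5).round(4) if len(n) else 0)
if len(b)>20:print('circ',circ(b,r),'encl',cv2.minEnclosingCircle(b[:,:2].astype(np.float32)),'mean',b.mean(0).round(4))
E
python3 look.py w1 .442 .1077 .014 .034 .015
```

```text
time: 2.35
eef_pos: [0.442, 0.1063, 0.1413]
tcp_rot: [1.0, -0.0, -0.0, 0.0]
contact_force: [-0.4, -0.3, -0.0]
opening: 0.999
finger_force: 0.0
tcp [0.442  0.1063 0.1413] cam [ 0.068 -0.001 -0.143]
44008 303 ztop 0.2359 bench 0.0004
circ (array([0.44159142, 0.10877679]), np.float64(0.00031251596543254573)) encl ((0.44304925203323364, 0.10881338268518448), 0.015852494165301323) mean [0.4533 0.1085 0.023 ]
```

View pics/w1.png

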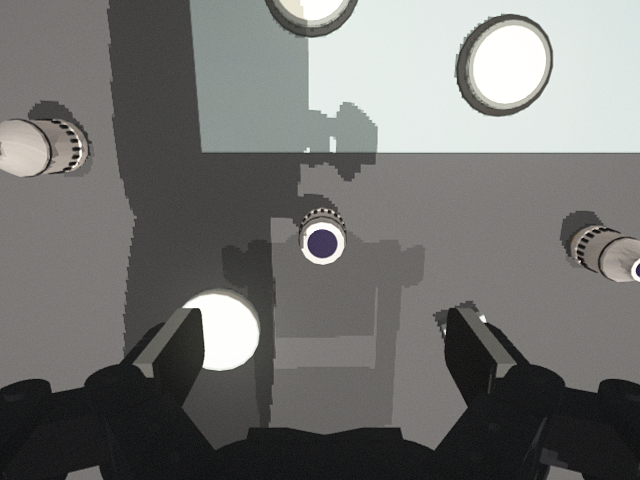

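The image shows the short objective at (323,240), centred between the open fingers. The dish (220,330) is clear of them. Descending to grip.

```bash
python3 -m pendant '[{"dx":0,"dy":-0.2,"dz":4.5,"twist":0},{"dx":0,"dy":-0.2,"dz":9,"twist":0},{"dx":0,"dy":-0.2,"dz":12,"twist":0},{"dx":0,"dy":-0.2,"dz":13.5,"twist":0},{"dx":0,"dy":-0.2,"dz":13.5,"twist":0},{"dx":0,"dy":-0.2,"dz":13.5,"twist":0}]' && python3 -m pendant '[{"dx":0,"dy":0,"dz":0,"twist":0},{"dx":0,"dy":0,"dz":0,"twist":0},{"dx":0,"dy":0,"dz":0,"twist":0},{"dx":0,"dy":0,"dz":0,"twist":0},{"dx":0,"dy":0,"dz":0,"twist":0},{"dx":0,"dy":0,"dz":0,"twist":0},{"dx":0,"dy":0,"dz":0,"twist":0},{"dx":0,"dy":0,"dz":0,"twist":0}]' 20 30
```

```text
time: 3.15
eef_pos: [0.4433, 0.1089, 0.0078]
tcp_rot: [1.0, -0.0, 0.002, -0.0]
contact_force: [-0.6, 0.3, -0.3]
opening: 0.998
finger_force: 0.0
time: 4.15
eef_pos: [0.442, 0.1094, 0.0069]
tcp_rot: [1.0, 0.0, 0.0, -0.0]
contact_force: [-1.6, -0.1, 6.0]
opening: 0.345
finger_force: 29.7
```

```bash
python3 -m pendant '[{"dx":0,"dy":0,"dz":-2,"twist":0},{"dx":0,"dy":0,"dz":-6,"twist":0},{"dx":2,"dy":0,"dz":-8,"twist":0},{"dx":6,"dy":-0.6,"dz":-8,"twist":0},{"dx":9,"dy":-0.6,"dz":-8,"twist":0},{"dx":9,"dy":-0.6,"dz":-8,"twist":0},{"dx":9,"dy":-0.6,"dz":-8,"twist":0}]' && python3 look.py w2 .5955 .1158 .0105 .0165 .025; python3 - <<'E'
from h import *
import cv2
w=np.load('w2.npz')['w'];img=np.load('w2.npz')['img']
m=((img.min(-1)>150)&(abs(w[...,2]-.013)<.004)).astype(np.uint8)
m=cv2.morphologyEx(m,cv2.MORPH_OPEN,np.ones((5,5)))
n,l,st,c=cv2.connectedComponentsWithStats(m)
for i in range(1,n):
    if st[i,4]>300:
        p=w[l==i];print(st[i],cv2.minEnclosingCircle(p[:,:2].astype(np.float32)),p.mean(0))
E
```

```text
time: 5.03
eef_pos: [0.5303, 0.1154, 0.0852]
tcp_rot: [1.0, 0.0, -0.001, 0.0]
contact_force: [-0.8, -0.1, -0.8]
opening: 0.346
finger_force: 29.9
tcp [0.5303 0.1154 0.0852] cam [ 0.068 -0.001 -0.143]
23178 8062 ztop 0.0153 bench 0.0029
circ (array([0.59111762, 0.11566465]), np.float64(0.006922751339626711)) encl ((0.5947808027267456, 0.11549071222543716), 0.02888159640133381) mean [0.5954 0.1155 0.014 ]
[ 284   84   91   95 6489] ((0.5960178971290588, 0.11424612998962402), 0.0238336194306612) [0.59636176 0.11435716 0.01403876]
[ 505  180   92   89 6269] ((0.5474792122840881, -0.0057554105296730995), 0.025536609813570976) [ 0.54820775 -0.00603864  0.01389969]
```

View pics/w2.png

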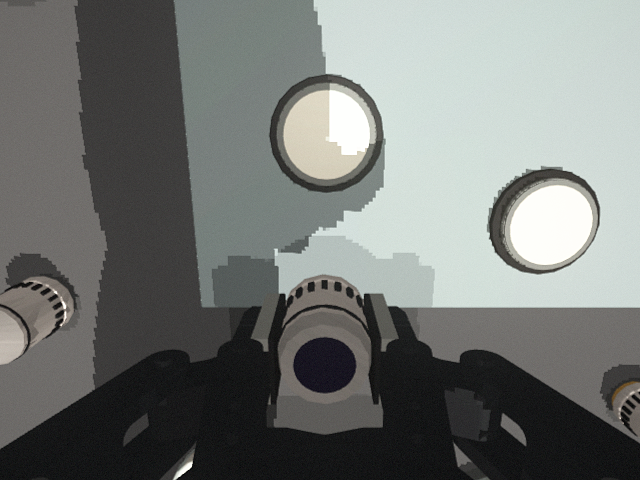

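The short objective is held upright at (325,340). The base below it is at (327,133), about (0.596, 0.115). Moving over it and lowering.

```bash
python3 -m pendant '[{"dx":4,"dy":0,"dz":0,"twist":0},{"dx":6.5,"dy":0,"dz":1,"twist":0},{"dx":6.5,"dy":0,"dz":4,"twist":0},{"dx":6.5,"dy":0,"dz":6,"twist":0},{"dx":6.5,"dy":0,"dz":6.4,"twist":0},{"dx":6.5,"dy":0,"dz":6.6,"twist":0},{"dx":6.5,"dy":0,"dz":6.7,"twist":0},{"dx":6.5,"dy":0,"dz":6.7,"twist":0},{"dx":6.5,"dy":0,"dz":6.7,"twist":0}]'
```

```text
time: 6.2
eef_pos: [0.5971, 0.1154, 0.02]
tcp_rot: [1.0, 0.0, 0.001, -0.0]
contact_force: [-0.8, 0.1, 0.5]
opening: 0.342
finger_force: 30.0
```

```bash
python3 -m pendant '[{"dx":0,"dy":0,"dz":0.1,"twist":0},{"dx":0,"dy":0,"dz":0.1,"twist":0},{"dx":0,"dy":0,"dz":0.1,"twist":0}]'
```

```text
time: 6.58
eef_pos: [0.5972, 0.1154, 0.0199]
tcp_rot: [1.0, 0.0, 0.0, 0.0]
contact_force: [-4.1, 0.4, 6.4]
opening: 0.343
finger_force: 30.6
```

```bash
python3 -m pendant '[{"dx":0,"dy":0,"dz":-0.1,"twist":0},{"dx":0,"dy":0,"dz":-0.1,"twist":0},{"dx":0,"dy":0,"dz":-0.1,"twist":0},{"dx":0,"dy":0,"dz":-0.1,"twist":0},{"dx":0,"dy":0,"dz":-0.1,"twist":0},{"dx":0,"dy":0,"dz":-0.1,"twist":0}]' 85 && python3 -m pendant '[{"dx":0,"dy":0,"dz":-2,"twist":0},{"dx":0,"dy":0,"dz":-6,"twist":0},{"dx":-1,"dy":0,"dz":-10,"twist":0},{"dx":-4,"dy":0,"dz":-10,"twist":0},{"dx":-7,"dy":0,"dz":-10,"twist":0},{"dx":-7,"dy":0,"dz":-10,"twist":0},{"dx":-7,"dy":0,"dz":-10,"twist":0}]' 100 && python3 look.py w3 .596 .115 .027 .047 .015
```

```text
time: 7.32
eef_pos: [0.5967, 0.1154, 0.0193]
tcp_rot: [1.0, 0.0, -0.0, -0.0]
contact_force: [0.6, -0.4, 0.0]
opening: 0.851
finger_force: 0.0
time: 8.2
eef_pos: [0.5278, 0.1154, 0.1207]
tcp_rot: [1.0, 0.0, 0.001, -0.0]
contact_force: [0.3, 0.1, -0.2]
opening: 0.999
finger_force: 0.0
tcp [0.5278 0.1154 0.1207] cam [ 0.068 -0.001 -0.143]
17344 71 ztop 0.057 bench 0.0029
circ (array([0.59694732, 0.11643645]), np.float64(0.00018441104532306712)) encl ((0.5969473123550415, 0.11638214439153671), 0.015441236086189747) mean [0.5986 0.1179 0.0465]
```

View pics/w3.png

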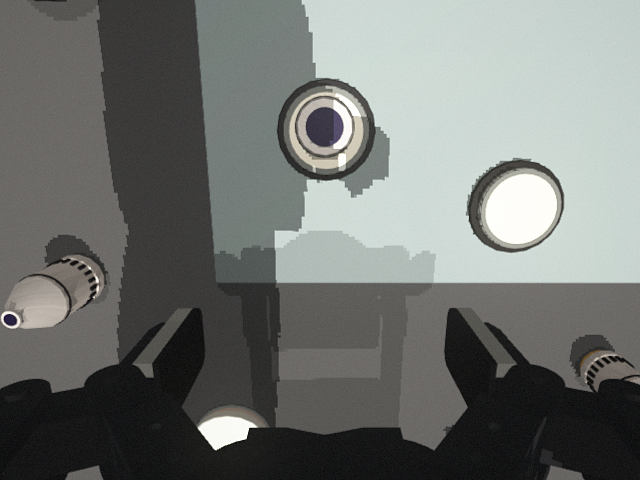

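The short objective stands on its base at (325,128), within about 1.5 mm of centre. Next is the medium one.

```bash
python3 -m pendant '[{"dx":-2,"dy":4.5,"dz":-1,"twist":0},{"dx":-4.5,"dy":9.5,"dz":-2,"twist":0},{"dx":-7,"dy":15,"dz":-2,"twist":0},{"dx":-9.8,"dy":20,"dz":-2,"twist":0},{"dx":-9.8,"dy":20,"dz":-2,"twist":0},{"dx":-9.8,"dy":20,"dz":-2,"twist":0}]' && python3 look.py w4 .4296 -.085 .015 .036 .0145
```

```text
time: 9.0
eef_pos: [0.4296, -0.0851, 0.1398]
tcp_rot: [1.0, -0.0, 0.0, -0.0]
contact_force: [-0.2, 0.4, -0.7]
opening: 0.998
finger_force: 0.0
tcp [ 0.4296 -0.0851  0.1398] cam [ 0.068 -0.001 -0.143]
44055 286 ztop 0.2344 bench 0.0003
circ (array([ 0.42949164, -0.0834514 ]), np.float64(0.0003127661211509975)) encl ((0.43262535333633423, -0.08348554372787476), 0.015199616551399231) mean [ 0.441  -0.0835  0.023 ]
```

```bash
python3 - <<'E'
from h import *
W=cloud('scene0.npz');print(W[217,347],W[213,342],W[221,353],W[205,275])
E
```

```text
[0.36447296 0.00047194 0.01594708] [ 0.35603538 -0.01455123  0.01721501] [0.37134661 0.01716575 0.01412547] [ 0.36631033 -0.17849999  0.00506677]
```

```bash
python3 -m pendant '[{"dx":0,"dy":-0.1,"dz":4.5,"twist":0},{"dx":0,"dy":-0.1,"dz":9,"twist":0},{"dx":0,"dy":-0.1,"dz":12,"twist":0},{"dx":0,"dy":-0.1,"dz":13.2,"twist":0},{"dx":0,"dy":-0.1,"dz":13.2,"twist":0},{"dx":0,"dy":-0.1,"dz":13.2,"twist":0}]' && python3 -m pendant '[{"dx":0,"dy":0,"dz":0,"twist":0},{"dx":0,"dy":0,"dz":0,"twist":0},{"dx":0,"dy":0,"dz":0,"twist":0},{"dx":0,"dy":0,"dz":0,"twist":0},{"dx":0,"dy":0,"dz":0,"twist":0},{"dx":0,"dy":0,"dz":0,"twist":0},{"dx":0,"dy":0,"dz":0,"twist":0},{"dx":0,"dy":0,"dz":0,"twist":0}]' 20 30
```

```text
time: 9.8
eef_pos: [0.4302, -0.0838, 0.0086]
tcp_rot: [1.0, 0.001, 0.001, 0.001]
contact_force: [-0.1, 0.4, 0.5]
opening: 1.002
finger_force: 0.0
time: 10.8
eef_pos: [0.429, -0.0838, 0.0078]
tcp_rot: [1.0, 0.0, 0.0, 0.0]
contact_force: [-1.9, 1.1, 5.6]
opening: 0.331
finger_force: 29.7
```

```bash
python3 -m pendant '[{"dx":0,"dy":0,"dz":-2,"twist":0},{"dx":0,"dy":0,"dz":-6,"twist":0},{"dx":1,"dy":-1,"dz":-8,"twist":0},{"dx":3.5,"dy":-5,"dz":-8,"twist":0},{"dx":5.4,"dy":-7.8,"dz":-8,"twist":0},{"dx":5.4,"dy":-7.8,"dz":-8,"twist":0},{"dx":5.4,"dy":-7.8,"dz":-8,"twist":0}]' 
cat > case.py <<'E'
import sys,cv2
from h import *
f=np.load(sys.argv[1]+'.npz');w=f['w'];img=f['img']
m=((img.min(-1)>150)&(abs(w[...,2]-.0135)<.004)).astype(np.uint8)
m=cv2.morphologyEx(m,cv2.MORPH_OPEN,np.ones((5,5)))
n,l,st,c=cv2.connectedComponentsWithStats(m)
for i in range(1,n):
    if st[i,4]>300:
        p=w[l==i];print('case',st[i],cv2.minEnclosingCircle(p[:,:2].astype(np.float32)),p.mean(0))
E
python3 look.py w5 .548 -.006 .0105 .0165 .025; python3 case.py w5
```

```text
time: 11.68
eef_pos: [0.4819, -0.0057, 0.0865]
tcp_rot: [1.0, 0.0, -0.001, -0.0]
contact_force: [-0.6, -0.3, -0.4]
opening: 0.336
finger_force: 30.0
tcp [ 0.4819 -0.0057  0.0865] cam [ 0.068 -0.001 -0.143]
22912 7972 ztop 0.0153 bench 0.0029
circ (array([ 0.54389945, -0.0065116 ]), np.float64(0.006920862976463148)) encl ((0.5475926995277405, -0.00669416319578886), 0.028432784602046013) mean [ 0.5483 -0.0063  0.014 ]
case [  39    0   82   80 1635] ((0.5928635597229004, 0.11536090075969696), 0.023144107311964035) [0.58709731 0.1079969  0.01415371]
case [ 513   67   98  102 7725] ((0.5549357533454895, -0.12499552220106125), 0.025403223931789398) [ 0.55521853 -0.12487266  0.01387113]
case [ 285   82   92   95 6461] ((0.5488783717155457, -0.007681095506995916), 0.023998582735657692) [ 0.54913934 -0.00757719  0.01402501]
case [   0  389   58   59 2065] ((0.37187865376472473, 0.18340343236923218), 0.026259448379278183) [0.37962436 0.18360196 0.01607256]
```

View pics/w5.png

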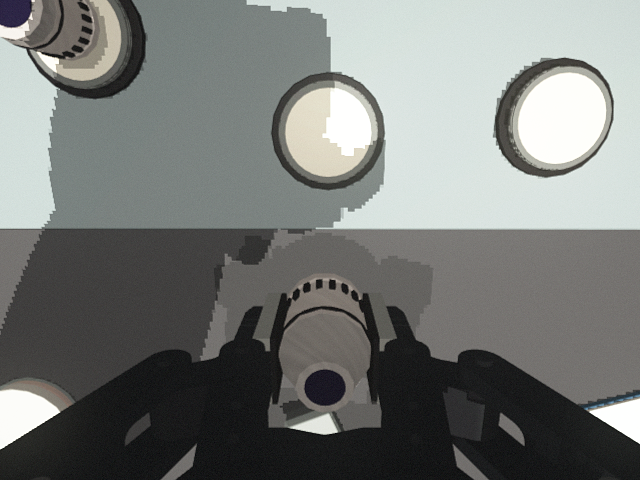

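```bash
python3 -m pendant '[{"dx":4,"dy":0.1,"dz":0,"twist":0},{"dx":6.5,"dy":0.1,"dz":1,"twist":0},{"dx":6.5,"dy":0.1,"dz":4,"twist":0},{"dx":6.5,"dy":0.1,"dz":6,"twist":0},{"dx":6.5,"dy":0.1,"dz":6.4,"twist":0},{"dx":6.5,"dy":0.1,"dz":6.6,"twist":0},{"dx":6.5,"dy":0.1,"dz":6.7,"twist":0},{"dx":6.5,"dy":0.1,"dz":6.75,"twist":0},{"dx":6.5,"dy":0.1,"dz":6.75,"twist":0}]'
```

```text
time: 12.85
eef_pos: [0.5484, -0.0068, 0.0209]
tcp_rot: [1.0, 0.0, 0.001, 0.0]
contact_force: [-2.0, -0.4, 3.3]
opening: 0.332
finger_force: 30.3
```

Contact at 3 N and well positioned. Releasing and retreating, then I go to the long one at (0.4995, 0.281).

```bash
python3 -m pendant '[{"dx":0,"dy":0,"dz":0,"twist":0},{"dx":0,"dy":0,"dz":0,"twist":0},{"dx":0,"dy":0,"dz":0,"twist":0},{"dx":0,"dy":0,"dz":0,"twist":0},{"dx":0,"dy":0,"dz":0,"twist":0},{"dx":0,"dy":0,"dz":0,"twist":0}]' 85 && python3 -m pendant '[{"dx":0,"dy":0,"dz":-2,"twist":0},{"dx":0,"dy":0,"dz":-6,"twist":0},{"dx":-1,"dy":0,"dz":-11,"twist":0},{"dx":-4,"dy":0,"dz":-13,"twist":0},{"dx":-7,"dy":0,"dz":-13,"twist":0},{"dx":-7,"dy":0,"dz":-13,"twist":0},{"dx":-7,"dy":0,"dz":-13,"twist":0}]' 100 && python3 look.py w6 .5485 -.007 .027 .049 .0145
```

```text
time: 13.6
eef_pos: [0.5477, -0.0066, 0.0198]
tcp_rot: [1.0, 0.0, -0.0, -0.0]
contact_force: [0.6, 0.1, -0.2]
opening: 0.85
finger_force: 0.0
time: 14.48
eef_pos: [0.4783, -0.0068, 0.1499]
tcp_rot: [1.0, 0.0, 0.0, 0.0]
contact_force: [-0.9, 0.3, 0.2]
opening: 1.0
finger_force: 0.0
tcp [ 0.4783 -0.0068  0.1499] cam [ 0.068 -0.001 -0.143]
14133 12 ztop 0.0696 bench 0.0029
```

View pics/w6.png

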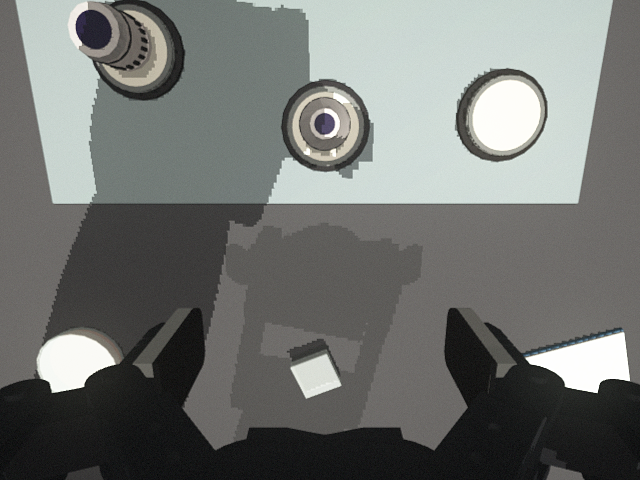

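The medium stands centred on its base at (325,124).

```bash
python3 -m pendant '[{"dx":0.5,"dy":-5,"dz":0,"twist":0},{"dx":1,"dy":-11,"dz":0,"twist":0},{"dx":1.5,"dy":-17,"dz":0,"twist":0},{"dx":2,"dy":-23,"dz":0,"twist":0},{"dx":2.1,"dy":-28.8,"dz":0,"twist":0},{"dx":2.1,"dy":-28.8,"dz":0,"twist":0},{"dx":2.1,"dy":-28.8,"dz":0,"twist":0}]' && python3 look.py w7 .4995 .281 .016 .042 .016
```

```text
time: 15.4
eef_pos: [0.4988, 0.2814, 0.1491]
tcp_rot: [1.0, 0.001, -0.001, 0.0]
contact_force: [-0.0, 0.1, -0.7]
opening: 1.0
finger_force: 0.0
tcp [0.4988 0.2814 0.1491] cam [ 0.068 -0.001 -0.143]
43236 357 ztop 0.2436 bench 0.0004
circ (array([0.49900229, 0.282027  ]), np.float64(0.0002619052262312835)) encl ((0.5025827288627625, 0.2820606529712677), 0.016638709232211113) mean [0.5118 0.2822 0.0266]
```

View pics/w7.png

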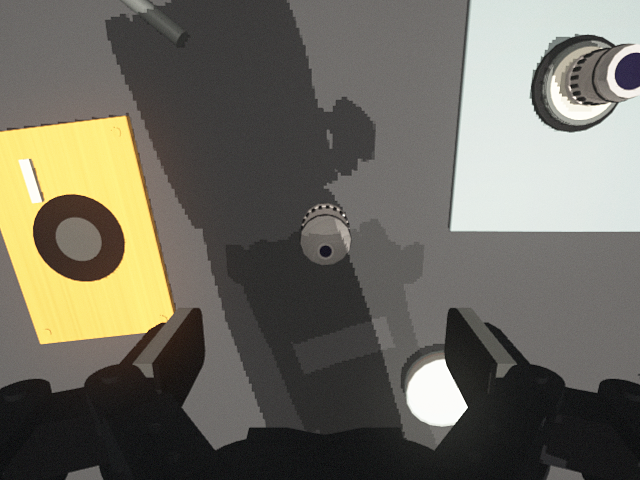

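The long objective is at (325,230), centred between the fingers, with the book and dish clear.

```bash
python3 -m pendant '[{"dx":0,"dy":0,"dz":4.5,"twist":0},{"dx":0,"dy":0,"dz":9,"twist":0},{"dx":0,"dy":0,"dz":12.5,"twist":0},{"dx":0,"dy":0,"dz":13.9,"twist":0},{"dx":0,"dy":0,"dz":13.9,"twist":0},{"dx":0,"dy":0,"dz":13.9,"twist":0}]' && python3 -m pendant '[{"dx":0,"dy":0,"dz":0,"twist":0},{"dx":0,"dy":0,"dz":0,"twist":0},{"dx":0,"dy":0,"dz":0,"twist":0},{"dx":0,"dy":0,"dz":0,"twist":0},{"dx":0,"dy":0,"dz":0,"twist":0},{"dx":0,"dy":0,"dz":0,"twist":0},{"dx":0,"dy":0,"dz":0,"twist":0},{"dx":0,"dy":0,"dz":0,"twist":0}]' 20 35
```

```text
time: 16.2
eef_pos: [0.5002, 0.2815, 0.0127]
tcp_rot: [1.0, -0.0, 0.002, -0.001]
contact_force: [-1.0, 0.3, -0.9]
opening: 1.0
finger_force: 0.0
time: 17.2
eef_pos: [0.499, 0.2815, 0.0115]
tcp_rot: [1.0, 0.0, 0.0, -0.0]
contact_force: [-0.9, 0.2, 5.6]
opening: 0.363
finger_force: 35.2
```

```bash
python3 -m pendant '[{"dx":0,"dy":0,"dz":-2,"twist":0},{"dx":0,"dy":0,"dz":-7,"twist":0},{"dx":0,"dy":2,"dz":-11,"twist":0},{"dx":0,"dy":7,"dz":-12,"twist":0},{"dx":-0.3,"dy":13,"dz":-12,"twist":0},{"dx":-0.6,"dy":19,"dz":-12,"twist":0},{"dx":-0.9,"dy":25,"dz":-12,"twist":0},{"dx":-0.9,"dy":31,"dz":-12,"twist":0},{"dx":-0.9,"dy":37,"dz":-12,"twist":0},{"dx":-0.9,"dy":40.6,"dz":-12,"twist":0}]' && python3 -m pendant '[{"dx":0,"dy":0,"dz":3,"twist":0},{"dx":0,"dy":0,"dz":3,"twist":0},{"dx":0,"dy":0,"dz":3,"twist":0}]' && python3 look.py w8 .555 -.1245 .0105 .0165 .025; python3 case.py w8
```

```text
time: 18.45
eef_pos: [0.4893, -0.127, 0.1312]
tcp_rot: [1.0, -0.001, 0.0, 0.0]
contact_force: [-0.2, 0.1, -3.3]
opening: 0.366
finger_force: 35.3
time: 18.82
eef_pos: [0.4898, -0.1242, 0.1013]
tcp_rot: [1.0, 0.001, 0.0, -0.0]
contact_force: [0.9, -0.2, -1.7]
opening: 0.367
finger_force: 35.3
tcp [ 0.4898 -0.1242  0.1013] cam [ 0.068 -0.001 -0.143]
20101 6955 ztop 0.0153 bench 0.0029
circ (array([ 0.55112822, -0.12499761]), np.float64(0.006909794433140465)) encl ((0.5534856915473938, -0.12496743351221085), 0.02840656042098999) mean [ 0.5552 -0.1249  0.0139]
case [ 288   87   85   88 5593] ((0.5563324093818665, -0.1260637789964676), 0.023922912776470184) [ 0.55640711 -0.12588048  0.01400036]
case [  93  106   60   81 1389] ((0.5477011799812317, -0.006397259421646595), 0.022037606686353683) [ 0.55004934 -0.01616774  0.01413546]
```

View pics/w8.png

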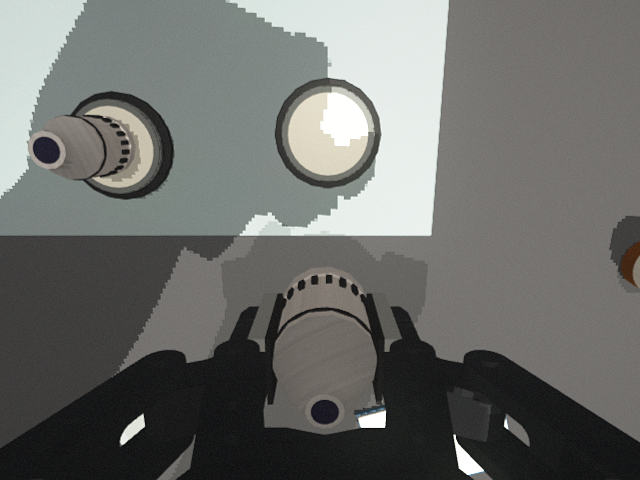

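The long objective is held upright (325,270–410). The right base is at (327,133), about (0.556, -0.125).

```bash
python3 -m pendant '[{"dx":4,"dy":0.1,"dz":0,"twist":0},{"dx":6.6,"dy":0.1,"dz":1,"twist":0},{"dx":6.6,"dy":0.1,"dz":4,"twist":0},{"dx":6.6,"dy":0.1,"dz":7,"twist":0},{"dx":6.6,"dy":0.1,"dz":7.4,"twist":0},{"dx":6.6,"dy":0.1,"dz":7.6,"twist":0},{"dx":6.6,"dy":0.1,"dz":7.7,"twist":0},{"dx":6.6,"dy":0.1,"dz":7.75,"twist":0},{"dx":6.6,"dy":0.1,"dz":7.75,"twist":0}]'
```

```text
time: 20.0
eef_pos: [0.5566, -0.1259, 0.0245]
tcp_rot: [1.0, 0.0, 0.001, 0.0]
contact_force: [0.3, 0.5, 0.7]
opening: 0.369
finger_force: 35.7
```

```bash
python3 -m pendant '[{"dx":0,"dy":0,"dz":0.1,"twist":0},{"dx":0,"dy":0,"dz":0.1,"twist":0},{"dx":0,"dy":0,"dz":0.1,"twist":0}]'
```

```text
time: 20.38
eef_pos: [0.5566, -0.1259, 0.0244]
tcp_rot: [1.0, 0.0, 0.001, 0.0]
contact_force: [-4.0, 0.7, 8.1]
opening: 0.367
finger_force: 36.4
```

```bash
python3 -m pendant '[{"dx":0,"dy":0,"dz":-0.1,"twist":0},{"dx":0,"dy":0,"dz":-0.1,"twist":0},{"dx":0,"dy":0,"dz":-0.1,"twist":0},{"dx":0,"dy":0,"dz":-0.1,"twist":0},{"dx":0,"dy":0,"dz":-0.1,"twist":0},{"dx":0,"dy":0,"dz":-0.1,"twist":0}]' 85 && python3 -m pendant '[{"dx":0,"dy":0,"dz":-2,"twist":0},{"dx":0,"dy":0,"dz":-6,"twist":0},{"dx":0,"dy":0,"dz":-11,"twist":0},{"dx":-3,"dy":1,"dz":-13,"twist":0},{"dx":-7,"dy":4,"dz":-13,"twist":0},{"dx":-8,"dy":10,"dz":-13,"twist":0},{"dx":-8,"dy":16,"dz":-13,"twist":0},{"dx":-8,"dy":20,"dz":-13,"twist":0},{"dx":-8,"dy":20,"dz":-13,"twist":0},{"dx":-8,"dy":20,"dz":-13,"twist":0}]' 100 && python3 look.py w9 .477 -.326 .012 .042 .016
```

```text
time: 21.12
eef_pos: [0.5557, -0.1256, 0.0233]
tcp_rot: [1.0, 0.0, -0.0, -0.0]
contact_force: [-0.1, 0.4, -0.3]
opening: 0.852
finger_force: 0.0
time: 22.38
eef_pos: [0.4758, -0.3252, 0.154]
tcp_rot: [1.0, 0.0, 0.0, -0.0]
contact_force: [-0.7, 1.9, 0.0]
opening: 1.001
finger_force: 0.0
tcp [ 0.4758 -0.3252  0.154 ] cam [ 0.068 -0.001 -0.143]
42505 377 ztop 0.2487 bench 0.0004
circ (array([ 0.477188  , -0.32552815]), np.float64(0.00014593905321140868)) encl ((0.4794386029243469, -0.32601141929626465), 0.016173861920833588) mean [ 0.4901 -0.3254  0.0294]
```

View pics/w9.png

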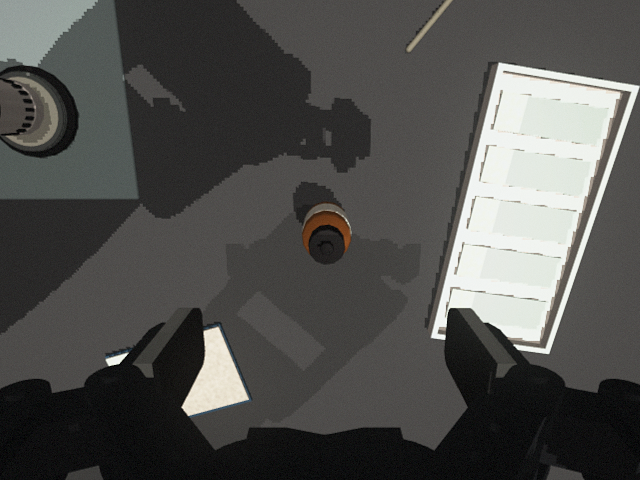

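The oil bottle is at (325,235). The slide tray's edge (448,260) is near the right finger, so I part-close to 65% before descending.

```bash
python3 -m pendant '[{"dx":0.1,"dy":0,"dz":4,"twist":0},{"dx":0.1,"dy":0,"dz":6,"twist":0},{"dx":0.1,"dy":0,"dz":6,"twist":0},{"dx":0.1,"dy":0,"dz":9,"twist":0},{"dx":0.1,"dy":0,"dz":12.5,"twist":0},{"dx":0.1,"dy":0,"dz":14.3,"twist":0},{"dx":0.1,"dy":0,"dz":14.3,"twist":0},{"dx":0.1,"dy":0,"dz":14.3,"twist":0}]' 65 && python3 -m pendant '[{"dx":0,"dy":0,"dz":0,"twist":0},{"dx":0,"dy":0,"dz":0,"twist":0},{"dx":0,"dy":0,"dz":0,"twist":0},{"dx":0,"dy":0,"dz":0,"twist":0},{"dx":0,"dy":0,"dz":0,"twist":0},{"dx":0,"dy":0,"dz":0,"twist":0}]' 20 35
```

```text
time: 23.42
eef_pos: [0.4779, -0.3265, 0.0119]
tcp_rot: [1.0, 0.0, 0.001, 0.001]
contact_force: [0.4, -0.1, 1.3]
opening: 0.65
finger_force: 0.0
time: 24.18
eef_pos: [0.4778, -0.3265, 0.012]
tcp_rot: [1.0, 0.0, 0.001, 0.001]
contact_force: [-0.8, -0.2, 6.2]
opening: 0.36
finger_force: 35.2
```

```bash
python3 -m pendant '[{"dx":0,"dy":0,"dz":-2,"twist":0},{"dx":0,"dy":0,"dz":-7,"twist":0},{"dx":0,"dy":0,"dz":-12,"twist":0},{"dx":3,"dy":-4,"dz":-13,"twist":0},{"dx":6.5,"dy":-8.6,"dz":-13,"twist":0},{"dx":10,"dy":-13.2,"dz":-13,"twist":0},{"dx":13.4,"dy":-17.6,"dz":-13,"twist":0},{"dx":15.3,"dy":-20.1,"dz":-13,"twist":0},{"dx":15.3,"dy":-20.1,"dz":-12,"twist":0},{"dx":15.3,"dy":-20.1,"dz":-12,"twist":0}]' && python3 -m pendant '[{"dx":0,"dy":0,"dz":3,"twist":0},{"dx":0,"dy":0,"dz":7,"twist":0},{"dx":0,"dy":0,"dz":10,"twist":0},{"dx":0,"dy":0,"dz":11,"twist":0},{"dx":0,"dy":0,"dz":11.4,"twist":0},{"dx":0,"dy":0,"dz":11.6,"twist":0},{"dx":0,"dy":0,"dz":11.7,"twist":0},{"dx":0,"dy":0,"dz":11.75,"twist":0},{"dx":0,"dy":0,"dz":11.75,"twist":0}]'
```

```text
time: 25.42
eef_pos: [0.6284, -0.1245, 0.129]
tcp_rot: [1.0, 0.0, -0.002, -0.0]
contact_force: [-0.6, 0.7, -1.6]
opening: 0.362
finger_force: 34.8
time: 26.55
eef_pos: [0.6308, -0.125, 0.015]
tcp_rot: [1.0, 0.0, 0.001, 0.001]
contact_force: [-2.5, 0.2, 6.2]
opening: 0.361
finger_force: 35.5
```

```bash
python3 -m pendant '[{"dx":0,"dy":0,"dz":-0.05,"twist":0},{"dx":0,"dy":0,"dz":-0.05,"twist":0},{"dx":0,"dy":0,"dz":-0.05,"twist":0},{"dx":0,"dy":0,"dz":-0.05,"twist":0},{"dx":0,"dy":0,"dz":-0.05,"twist":0},{"dx":0,"dy":0,"dz":-0.05,"twist":0}]' 85 && python3 -m pendant '[{"dx":0,"dy":0,"dz":-2,"twist":0},{"dx":0,"dy":0,"dz":-7,"twist":0},{"dx":0,"dy":0,"dz":-12,"twist":0},{"dx":0,"dy":0,"dz":-17,"twist":0},{"dx":-5,"dy":0,"dz":-20,"twist":0},{"dx":-10,"dy":0,"dz":-20,"twist":0},{"dx":-14,"dy":2,"dz":-20,"twist":0},{"dx":-14,"dy":5,"dz":-20,"twist":0},{"dx":-14,"dy":5,"dz":-20,"twist":0}]' && python3 look.py w10 .631 -.125 .012 .049 .016; python3 - <<'E'
from plant import ctrl
import cv2,numpy as np
from h import *
for n in ['scene','side']:
    c=ctrl.read_camera(n);np.savez(f'{n}1.npz',**{k:c[k] for k in ['img','depth','camera_matrix','xyz','rotation']})
    cv2.imwrite(f'pics/{n}1.png',c['img'][150:400,120:520,::-1].repeat(2,0).repeat(2,1)[:,:800])
    w=cloud(n+'1.npz').reshape(-1,3);w=w[np.isfinite(w[:,2])]
    for k,x,y,lo,hi,r in[('short',.596,.115,.027,.047,.015),('med',.5485,-.007,.028,.049,.0145),('long',.556,-.1255,.03,.056,.016),('oil',.631,-.1255,.012,.04,.016)]:
        b=w[(np.hypot(w[:,0]-x,w[:,1]-y)<.03)&(w[:,2]>lo)&(w[:,2]<hi)]
        print(n,k,len(b),circ(b,r)[0].round(4) if len(b)>10 else '')
E
```

```text
time: 27.3
eef_pos: [0.6298, -0.1246, 0.0133]
tcp_rot: [1.0, 0.0, -0.0, -0.0]
contact_force: [0.4, -0.3, -0.2]
opening: 0.848
finger_force: 0.0
time: 28.42
eef_pos: [0.4897, -0.176, 0.2152]
tcp_rot: [1.0, -0.001, 0.001, 0.001]
contact_force: [-0.2, 0.4, -0.4]
opening: 0.851
finger_force: 0.0
tcp [ 0.4897 -0.176   0.2152] cam [ 0.068 -0.001 -0.143]
9008 524 ztop 0.0754 bench 0.0027
circ (array([ 0.63007166, -0.12403443]), np.float64(0.00021952161184591465)) encl ((0.6297554969787598, -0.12427136301994324), 0.016288122162222862) mean [ 0.6198 -0.1316  0.034 ]
scene short 114 [0.5976 0.1148]
scene med 118 [ 0.5496 -0.0074]
scene long 155 [ 0.5575 -0.1264]
scene oil 164 [ 0.6308 -0.125 ]
side short 167 [0.5967 0.1157]
side med 157 [ 0.5487 -0.0061]
side long 207 [ 0.5567 -0.1257]
side oil 197 [ 0.6296 -0.1246]
```

View pics/scene1.png

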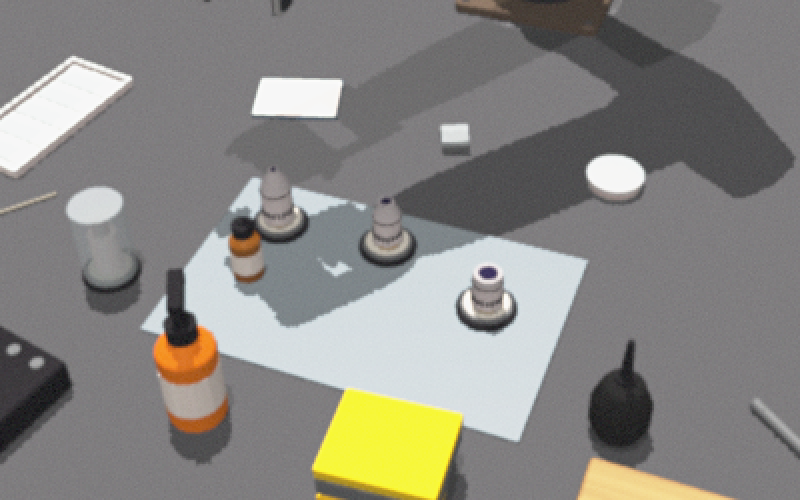

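View pics/w10.png

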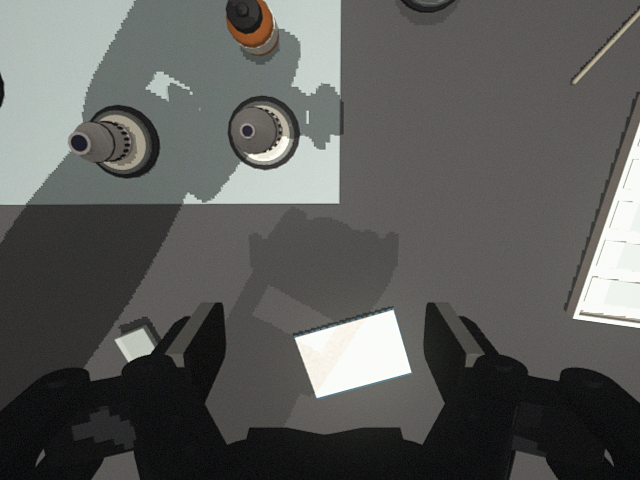

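The scene crop shows the long objective (277,205), medium (387,230) and short (487,290) standing on their bases. The oil (246,250) is about 74 mm behind the long one, and the jar, blower and dish look undisturbed. Handing in.

```bash
python3 -c "
from plant import ctrl
print(ctrl.sign_off())"
```

```text
the job is handed in; nothing more can be done
None
```

The job is handed in at about 28 s of 88 s: the three objectives stand upright within about 2 mm of centre on their bases in order of length, the oil bottle is about 74 mm behind the longest, and the jar, blower and dish were left alone.

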